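# Park a measuring bob on the angled rest

### The arm

A 6-joint arm with a two-finger parallel gripper is mounted at the origin on the work surface. World frame = base frame: x ahead of the robot, y to its left, z up, the work surface at z = 0. Lengths are in mm, angles in rad, forces in N, time in s.
With the tool pointing down it reaches from about 350 to 875 mm from the base axis. Payload 4.2 kg.
Tool frame: the origin (TCP) lies between the finger pads; the fingertips stand 14 mm ahead of it and the grasp point (between the pads) lies 5 mm behind it; z points along the fingers, y is the line along which they close (so a half turn about z gives the same grasp; the last joint's range is limited). The gripper opens to 85 mm and grips with 20 to 120 N. Pads are 22 mm wide; open, the fingers measure 114 mm over their backs; the gripper's body (76 mm by 85 mm) begins 54 mm behind the grasp point. The pads swing forward as they close: fully open they stand 13 mm farther back than shut.
Start: joints at [1.587, 0.385, 0.008, 0, -1.194, -0.259], TCP at [150.232, 606.655, 245.312] pointing down, gripper open.
Joint ranges: [-3.14, 3.14], [-1.21, 2.06], [-1.07, 1.41], [-3.16, 2.05], [-2.99, -0.16], [-3.1, 3.1]. Speed limits (rad/s): [2.79, 2.79, 3.14, 3.14, 3.14, 3.14].

### API

Orientations are given as a unit quaternion [x, y, z, w].
In Python, from bench import * gives the robot as it stands.
- The arm moves only by the tool carry_out, never from a script. Its argument "motion" is a list of rows, each a list of 7 numbers: the turn, a rotation vector about the tool's x, y, z in rad, then the shift along the tool's x, y, z in mm, then the opening, from -1 (shut) to 1 (fully open), so that 0 is half open. A call has 1 to 5 rows; each row is the pose to reach, as a shift and turn from the pose commanded when the call began, along the tool's axes at that moment; what a row does not reach only later rows make up. A row lasts 1/8 s, in which the tool goes at most 62.5 mm and 10.7 degrees, less where a joint would pass 70% of its speed; a pose out of reach is approached as far as the arm can. A call with a gripper value outside its range is refused whole. The fingers move at their own pace and stop on an object; the grip force is fixed at half the most. Time passes only in rows, so rows that repeat a pose let the fingers close. It gives the time, the measured TCP pose, the force, the opening and the grip force at its end, in the units of the state.
- read_state(): the state, without advancing time (a new reading comes with each control period).
- get_image(name): name is "scene" or "top"; returns a dict with "color" (384x512x3 uint8, blue, green, red), "mtx" (3x3 intrinsics, pixels), "k1" (the pictures are not rectified: a ray, as slopes to the right and down, at radius r is drawn at 1 + k1 r^2 times it, then the intrinsics apply), "position" and "orientation" of the camera in the world. Camera axes: x right, y down, z forward; pixel columns grow to the right and rows downward; lengths in mm; the calibration is good to about 2 mm. A picture is of the moment at which its call begins. There is no depth.
- job_done(): hands the job in; it is judged then, once.
The state is a dict: "clock": time; "joints": joint angles; "joint_vel": joint speeds; "joint_efforts": joint torques, N m; "position": TCP position; "ee_rot": TCP orientation; "contact_force": force on the tool from outside, world axes, zero at the start; "wrist_torque": the same for the moment, N m; "gripper_width": finger opening in mm; "grasp_force": force on a finger pad.
Only numpy, scipy, OpenCV 4.12 (cv2) and the standard library are available. Lean on these libraries where they do the work, as an engineer would, in place of code of your own. Each camera call takes 0.05 s, during which the arm holds its last target. There are 200 camera calls.

### The job

Take the straight measuring bob with the blue collar from the black mat and park it in the yellow V-groove of the angled rest: its foot on the stop, its steel body lying in the groove, its collar up, so that the bare shaft can be taken from the side. Set it down rather than dropping it, and leave the black-collared bob and the blue-collared disc tool standing where they are.

Things in the scene. Friction and masses are not known exactly. Their poses are not given: they have to be found in the camera images.
- blue_bob: The part to park, 0.2 kg, upright on a 3 mm black mat; 116 mm tall, round: knurled blue collar (dia 24, 26 high), bare steel shaft (dia 12, 45 long), steel cylinder as foot (dia 30, 45 high). Origin on its axis half-way up, 58 mm above its underside; z runs from foot to collar. Along z: cylinder -58 to -13 mm, shaft -13 to 32, collar 32 to 58 (centre at 45).
- black_bob: Leave alone: a tool of the same shape and size as the blue bob but with a black collar, standing on the same mat. Origin half-way up, 58 mm above its underside, z up.
- blue_disc: Leave alone: a tool with the same blue collar and 116 mm height, but its foot is a flat steel disc (dia 40, 8 thick) under a long bare shaft (dia 12). Same mat: the three stand in a row, 70 to 80 mm apart along it, in any order. Origin half-way up, 58 mm above its underside, z up.
- seat (a point): Where the blue bob's origin lies when parked in the fixed rest (120 x 85 mm base, under 95 mm high). z: the parked bob's axis, foot to collar, 35 degrees off vertical; y: level, across the groove; x: out of the groove's open side. Stop plate (40 x 46) square to z, 58 mm down z. Groove walls, 50 long from the stop, 15 mm off the axis; all of it within 25 mm of the axis in y. Shaft and collar stay free.
Things that resemble listed ones, but are neither listed nor needed, are in the scene too. What is shaped like the blue_bob but orange, purple or turquoise is not meant.

How it is judged (in metres and radians):
At the end, for the whole second after the job is handed in: The blue-collared bob lies at rest in the groove, collar up: its middle within 12 mm of the seat point and its axis within 10 degrees of the groove's. The black-collared bob and the disc tool stand upright (within about 10 degrees) within 20 mm of where they were (distance between blue_bob and seat below 0.012 m and angle between the z axis of blue_bob and the z axis of seat, either way round below 0.175 rad and angle between blue_bob's own z axis and vertical below 1 rad and linear speed of blue_bob below 0.02 m/s and distance of each of black_bob, blue_disc from where it was at the start of the episode below 0.02 m and angle between each of black_bob, blue_disc's own z axis and vertical below 0.17 rad); the robot touches nothing.
It fails at once if the blue bob is dropped: it moves faster than 0.7 m/s outside the fingers (a fall of about 25 mm) (linear speed of blue_bob above 0.7 m/s and contact force between the fingers and blue_bob below 0.3 N).
It fails at once if the black-collared bob or the disc tool is knocked over (angle between any of black_bob, blue_disc's own z axis and vertical above 0.5 rad).
It also fails if it takes over 37 s, if anything falls off the work surface, if the arm or the gripper's body presses on something with over 40 N, if the wrist force passes 120 N, or if a joint passes its speed limit or range.

## Working session

There is one attempt and no reset: what is moved stays moved. The work goes in short steps, Python scripts to look and compute and a tool call to move; the robot and the scene stay as the last step left them, time stands still between calls to the robot, and variables do not carry over. Pictures are saved under pics/ and viewed, at most 10 in all, crops included, and the job is handed in when it is done.

Besides the shell and the picture viewer there is one more tool, called after ">>>" as name(argument=value, ...) on one line, values as JSON. carry_out: Moves the arm, as the interface text tells. Its arguments: {"type":"object","properties":{"motion":{"type":"array"}},"required":["motion"]}

```bash
mkdir -p pics; ls; python3 - <<'E'
from bench import *
import cv2
s=read_state();print(s)
for n in("scene","top"):
    d=get_image(n);cv2.imwrite(f"pics/{n}0.png",d["color"]);print(n,d["mtx"],d["k1"],d["position"],d["orientation"])
E
```

```text
pics
{'clock': 0.0, 'joints': array([ 1.58659477e+00,  3.85551183e-01,  6.59487195e-03, -4.79534334e-04,
       -1.19401764e+00, -2.58579171e-01]), 'joint_vel': array([ 6.55366334e-04, -1.01560364e-03, -5.30595557e-05, -2.28434292e-04,
        1.27560090e-03,  6.74901246e-04]), 'joint_efforts': array([-1.80166619e-03, -3.92291522e+01,  1.88399148e+01,  4.18613032e+00,
       -4.56679700e-03,  4.53997373e-07]), 'position': array([150.11690961, 606.11673879, 244.21558301]), 'ee_rot': array([ 9.92629904e-01, -1.21180188e-01, -7.18537270e-05,  1.10906010e-03]), 'contact_force': array([ 0.41548308,  0.75243273, -0.4453086 ]), 'wrist_torque': array([ 0.02644359,  0.00402409, -0.03947609]), 'grasp_force': 0.0, 'gripper_width': 85.57242959060846}
scene [[406.66491218   0.         250.37630112]
 [  0.         406.66491218 194.79306529]
 [  0.           0.           1.        ]] 0.04614345598637734 [1190.4378595   -52.05793201  768.50796375] [ 0.66963915  0.64125044 -0.25648559 -0.27312347]
top [[388.37371869   0.         258.29717534]
 [  0.         388.37371869 191.85224827]
 [  0.           0.           1.        ]] -0.08452227564279884 [357.63924578  -7.41089266 915.56039828] [ 0.70608846 -0.69948026  0.07982581 -0.07612021]
```

View pics/scene0.png

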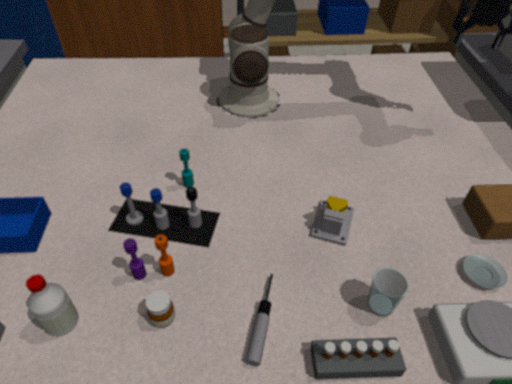

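View pics/top0.png

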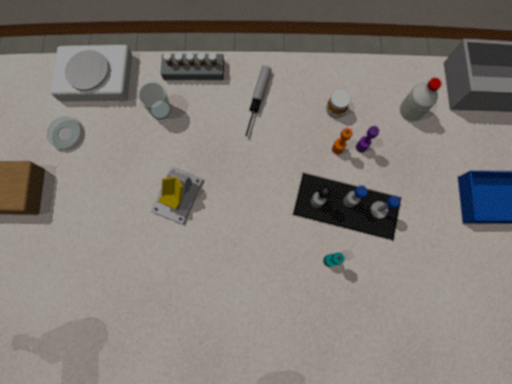

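```bash
cat > h.py <<'E'
from bench import *
import cv2,numpy as np
from scipy.spatial.transform import Rotation as R
from scipy.optimize import least_squares
def cam(n):
    d=get_image(n);d["R"]=R.from_quat(d["orientation"]).as_matrix();return d
def proj(d,P):
    p=(np.atleast_2d(P)-d["position"])@d["R"];s=p[:,:2]/p[:,2:]
    s=s*(1+d["k1"]*(s**2).sum(1,keepdims=True))
    return s@d["mtx"][:2,:2].T+d["mtx"][:2,2]
def ray(d,uv):
    q=(np.asarray(uv,float)-d["mtx"][:2,2])/d["mtx"][0,0];s=q.copy()
    for _ in range(20): s=q/(1+d["k1"]*(s@s))
    return d["R"]@np.r_[s,1]
def plane(d,uv,z):
    r=ray(d,uv);return d["position"]+r*(z-d["position"][2])/r[2]
def tri(ds,uvs):
    A=0;b=0
    for d,uv in zip(ds,uvs):
        r=ray(d,uv);r/=np.linalg.norm(r);M=np.eye(3)-np.outer(r,r);A=A+M;b=b+M@d["position"]
    return np.linalg.solve(A,b)
def crop(img,x,y,w,h,k): return cv2.resize(img[y:y+h,x:x+w],None,fx=k,fy=k,interpolation=cv2.INTER_CUBIC)
E
python3 - <<'E'
from h import *
s=cv2.imread("pics/scene0.png");t=cv2.imread("pics/top0.png")
a=np.hstack([crop(s,300,185,66,66,6),crop(t,145,160,66,66,6)])
b=np.vstack([crop(s,105,170,120,75,6)[:300*2],])
cv2.imwrite("pics/rest.png",a)
c=np.vstack([crop(s,105,175,120,65,4.5),crop(t,290,170,120,65,4.5)])
cv2.imwrite("pics/mat.png",c);print(a.shape,c.shape)
d=cam("top");print(d["R"])
E
```

```text
(396, 792, 3) (584, 540, 3)
[[ 0.0087104  -0.97563717  0.21921733]
 [-0.9999426  -0.00986615 -0.00417796]
 [ 0.006239   -0.21916836 -0.97566711]]
```

View pics/rest.png

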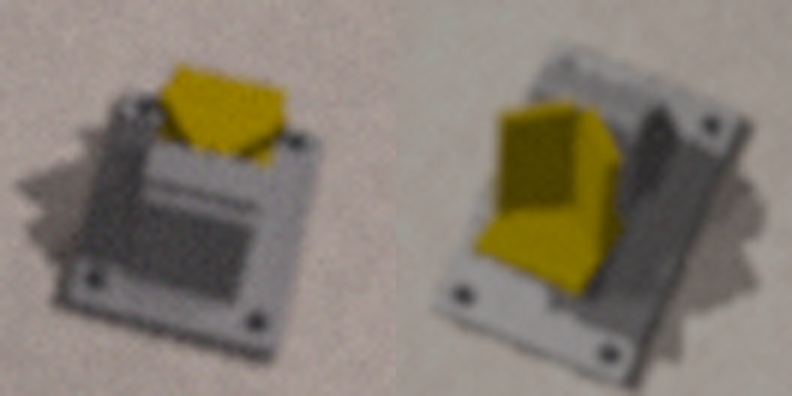

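View pics/mat.png

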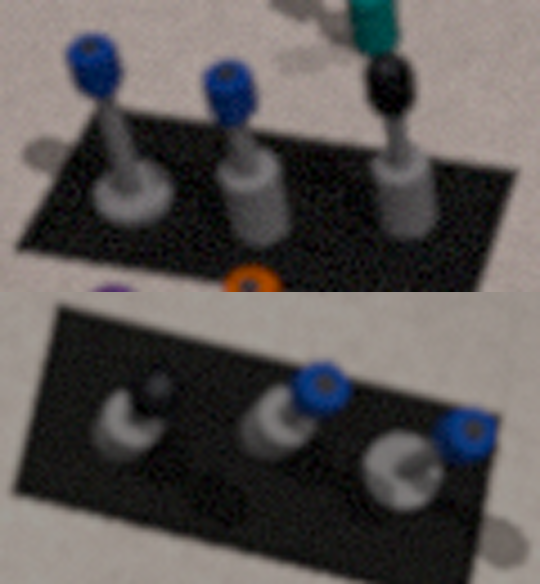

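```bash
python3 - <<'E'
from h import *
S=cam("scene");T=cam("top")
def blue(d,win):
    x,y,w,h=win;hs=cv2.cvtColor(d["color"],cv2.COLOR_BGR2HSV)
    m=cv2.inRange(hs,(105,110,50),(130,255,255));k=np.zeros_like(m);k[y:y+h,x:x+w]=m[y:y+h,x:x+w]
    n,l,st,c=cv2.connectedComponentsWithStats(k);return [c[i] for i in range(1,n) if st[i,4]>25]
bs=sorted(blue(S,(110,170,80,60)),key=lambda p:p[0]);bt=sorted(blue(T,(330,170,80,60)),key=lambda p:-p[0])
print(bs,bt)
for a,b in zip(bs,bt): print("collar",tri([S,T],[a,b]).round(1))
s=lambda p:(105+p[0]/4.5,175+p[1]/4.5);t=lambda p:(290+p[0]/4.5,170+(p[1]-292)/4.5)
print("black",tri([S,T],[s((390,85)),t((156,393))]))
rs=lambda p:(300+p[0]/6-.4,185+p[1]/6-.4);rt=lambda p:(145+(p[0]-396)/6-.4,160+p[1]/6-.4)
for p in [(555,50),(745,120),(635,385),(440,310)]: print("base top",plane(T,rt(p),8).round(1))
for p in [(130,95),(320,145),(270,355),(60,300)]: print("base scene",plane(S,rs(p),8).round(1))
E
```

```text
[array([125.59259259, 189.12962963]), array([155.75675676, 195.3963964 ])] [array([392.76190476, 201.5       ]), array([360.44067797, 191.51694915])]
collar [ 521.4 -301.3  105. ]
collar [ 543.  -231.5  104. ]
black [ 540.29230441 -152.45655905  103.17469478]
base top [619.1 201.7   8. ]
base top [590.5 123.    8. ]
base top [482.7 162.1   8. ]
base top [511.6 241.4   8. ]
base scene [484.1 167.8   8. ]
base scene [515.8 242.4   8. ]
base scene [623.8 198.7   8. ]
base scene [593.7 121.4   8. ]
```

```bash
cat > fit.py <<'E'
from h import *
from scipy.optimize import differential_evolution
S=cam("scene");T=cam("top")
def mask(d,w):
    x,y,a,b=w;m=cv2.inRange(cv2.cvtColor(d["color"],cv2.COLOR_BGR2HSV),(20,120,40),(35,255,255))
    k=np.zeros_like(m);k[y:y+b,x:x+a]=m[y:y+b,x:x+a];return k
MS=mask(S,(300,180,70,70));MT=mask(T,(140,160,70,70))
def pose(p,sg):
    x,y,z,yaw=p;h=sg*np.array([np.cos(yaw),np.sin(yaw),0]);c,s=np.cos(np.radians(35)),np.sin(np.radians(35))
    Z=s*h+[0,0,c];X=-c*h+[0,0,s];return np.c_[X,np.cross(Z,X),Z],np.array([x,y,z])
def parts(px,wy):
    a=15*2**.5
    pl=[(x,y,z) for x in px for y in(-23,23) for z in(-58,-62)]
    ws=[[(-a,0,-58),(-a,0,-8),(-a+wy,k*wy,-8),(-a+wy,k*wy,-58)] for k in(1,-1)]
    return [pl]+ws
def render(d,Rm,t,ps):
    m=np.zeros((384*4,512*4),np.uint8)
    for q in ps:
        u=proj(d,np.array(q)@Rm.T+t);cv2.fillConvexPoly(m,cv2.convexHull(((u+.5)*4).astype(np.int32)),255)
    return m
US,UT=[cv2.resize(m,None,fx=4,fy=4,interpolation=cv2.INTER_LINEAR)>127 for m in(MS,MT)]
def cost(p,sg):
    Rm,t=pose(p[:4],sg);ps=parts((p[4]-20,p[4]+20),p[5]);c=0
    for d,U in((T,UT),(S,US)):
        m=render(d,Rm,t,ps)>0
        if d is T: c+=1-(m&U).sum()/(m|U).sum()
        else: c+=(U&~m).sum()/U.sum()   # support may hide part in this view
    return c
if __name__=="__main__":
    best=None
    for sg in(1,-1):
        r=differential_evolution(cost,[(500,600),(130,230),(65,105),(-.45,-.3),(-6,3),(17,25)],args=(sg,),maxiter=40,popsize=10,seed=1,tol=1e-4)
        print(sg,r.fun,r.x.round(2))
        if best is None or r.fun<best[0]: best=(r.fun,r.x,sg)
    _,p,sg=best;Rm,t=pose(p[:4],sg);ps=parts((p[4]-20,p[4]+20),p[5]);np.savez("seat.npz",R=Rm,t=t)
    out=[]
    for d,x,y in((S,300,185),(T,145,160)):
        I=crop(d["color"],x,y,66,66,6)
        for q in ps:
            u=(proj(d,np.array(q)@Rm.T+t)-[x,y]+.5)*6
            cv2.polylines(I,[(cv2.convexHull(u.astype(np.int32)))],True,(0,0,255),1)
        u=(proj(d,np.array([[0,0,-58],[0,0,58]])@Rm.T+t)-[x,y]+.5)*6
        cv2.line(I,tuple(int(v) for v in u[0]),tuple(int(v) for v in u[1]),(0,255,0),1);out.append(I)
    cv2.imwrite("pics/fit.png",np.hstack(out))
E
time python3 fit.py
```

```text
1 0.06433963533078069 [ 5.6885e+02  1.7699e+02  9.3120e+01 -3.7000e-01  2.2400e+00  2.3910e+01]
-1 0.3237646474545287 [ 5.2247e+02  1.9321e+02  1.0122e+02 -3.0000e-01  2.8400e+00  2.3910e+01]
real	0m54.069s
user	0m36.441s
sys	0m17.422s
```

View pics/fit.png

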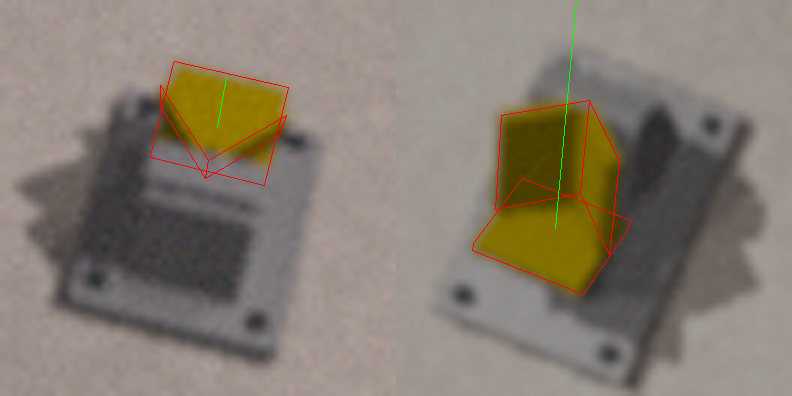

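```bash
cat > go.py <<'E'
from h import *
import sys
# usage: go.py down x y z   |  go.py seat dx dz (bob origin offset along seat x and z)
Y=np.array([-.932,.362,0]);Y/=np.linalg.norm(Y)
def row(p,Rt):
    s=read_state();R0=R.from_quat(s["ee_rot"])
    print("t",s["clock"],"pos",s["position"].round(1),"j",s["joints"].round(2),"F",s["contact_force"].round(1),"w",s["gripper_width"].round(1),"g",round(s["grasp_force"],1))
    print("turn",(R0.inv()*R.from_matrix(Rt)).as_rotvec().round(3),"shift",R0.inv().apply(np.asarray(p)-s["position"]).round(1))
a=sys.argv;v=[float(q) for q in a[2:]]
if a[1]=="down":
    Z=np.array([0,0,-1.]);row(v,np.c_[np.cross(Y,Z),Y,Z])
else:
    h=-Y;c,sn=np.cos(np.radians(35)),np.sin(np.radians(35));z=sn*h+[0,0,c];x=-c*h+[0,0,sn]
    Z=-z;Yt=x
    row(np.array([568.9,177,93.1])+v[0]*x+(v[1]+float(v[2] if len(v)>2 else 40))*z,np.c_[np.cross(Yt,Z),Yt,Z])
E
python3 go.py down 543 -231.5 245
```

```text
Traceback (most recent call last):
  File "go.py", line 11, in <module>
    Z=np.array([0,0,-1.]);row(v,np.c_[np.cross(Y,Z),Y,Z])
                          ~~~^^^^^^^^^^^^^^^^^^^^^^^^^^^^
  File "go.py", line 7, in row
    print("t",s["clock"],"pos",s["position"].round(1),"j",s["joints"].round(2),"F",s["contact_force"].round(1),"w",s["gripper_width"].round(1),"g",round(s["grasp_force"],1))
                                                                                                                   ^^^^^^^^^^^^^^^^^^^^^^^^
AttributeError: 'float' object has no attribute 'round'
```

```bash
sed -i 's/s\["gripper_width"\].round(1)/round(s["gripper_width"],1)/' go.py; python3 go.py down 543 -231.5 245
```

```text
t 0.35 pos [150.2 606.5 245.1] j [ 1.59  0.38  0.01 -0.   -1.19 -0.26] F [ 0.  -0.1 -0.2] w 85.2 g 0.0
turn [ 0.    -0.     1.698] shift [5.828e+02 7.190e+02 4.000e-01]
```

>>> carry_out(motion=[[0,0,1.7,583,719,0,0.4],[0,0,1.7,583,719,0,0.4],[0,0,1.7,583,719,0,0.4],[0,0,1.7,583,719,0,0.4],[0,0,1.7,583,719,0,0.4]])

```text
clock: 0.98
position: [283.4, 321.9, 245.6]
ee_rot: [0.829, -0.559, -0.0, -0.0]
contact_force: [0.1, -0.0, 0.2]
gripper_width: 59.9
grasp_force: 0.0
```

```bash
python3 go.py down 543 -231.5 245
```

```text
t 0.975 pos [283.4 321.9 245.6] j [ 1.23  0.04 -0.44  0.   -1.09 -0.85] F [ 0.1 -0.   0.2] w 59.9 g 0.0
turn [-0.001  0.001  0.756] shift [ 6.104e+02 -3.270e+01  3.000e-01]
```

>>> carry_out(motion=[[0,0,0.757,610,-33,0,0.4],[0,0,0.757,610,-33,0,0.4],[0,0,0.757,610,-33,0,0.4],[0,0,0.757,610,-33,0,0.4],[0,0,0.757,610,-33,0,0.4]])

```text
clock: 1.6
position: [417.9, 39.7, 245.9]
ee_rot: [-0.566, 0.824, -0.0, 0.001]
contact_force: [0.6, 0.3, -0.3]
gripper_width: 60.2
grasp_force: 0.0
```

```bash
python3 go.py down 543 -231.5 245
```

```text
t 1.6 pos [417.9  39.7 245.9] j [ 0.49  0.02 -0.46  0.   -1.09 -0.85] F [ 0.6  0.3 -0.3] w 60.2 g 0.0
turn [-0.001  0.001  0.003] shift [ 208.2 -214.1    0.9]
```

>>> carry_out(motion=[[0,0,0,208,-214,1,0.4],[0,0,0,208,-214,1,0.4],[0,0,0,208,-214,1,0.4],[0,0,0,208,-214,1,0.4],[0,0,0,208,-214,1,0.4]])

```text
clock: 2.22
position: [543.2, -231.7, 244.1]
ee_rot: [-0.566, 0.825, -0.0, -0.0]
contact_force: [1.2, 1.1, -0.5]
gripper_width: 59.8
grasp_force: 0.0
```

```bash
python3 go.py down 543 -231.5 160
```

```text
t 2.225 pos [ 543.2 -231.7  244.1] j [-0.13  0.33 -0.08  0.   -1.16 -0.24] F [ 1.2  1.1 -0.5] w 59.8 g 0.0
turn [-0.    -0.     0.003] shift [-0.2  0.3 84.1]
```

>>> carry_out(motion=[[0,0,0,0,0,45,0.4],[0,0,0,0,0,90,0.4],[0,0,0,0,0,94,0.4]])

```text
clock: 2.6
position: [540.3, -229.1, 147.0]
ee_rot: [-0.566, 0.824, 0.003, -0.003]
contact_force: [0.3, -0.0, 0.8]
gripper_width: 59.9
grasp_force: 0.0
```

```bash
python3 go.py down 543 -231.5 102; python3 - <<'E'
from h import *
s=cam("scene");t=cam("top")
for d in(s,t):print(proj(d,[[543,-231.5,106]]))
cv2.imwrite("pics/near.png",np.hstack([crop(s["color"],110,140,100,110,4),crop(t["color"],310,140,100,110,4)]))
E
```

```text
t 2.6 pos [ 540.3 -229.1  147. ] j [-0.13  0.41 -0.22 -0.   -0.95 -0.24] F [ 0.3 -0.   0.8] w 59.9 g 0.0
turn [ 0.008 -0.001  0.003] shift [ 1.2 -3.8 44.9]
[[155.65720064 194.81201701]]
[[360.74775688 191.29322709]]
```

View pics/near.png

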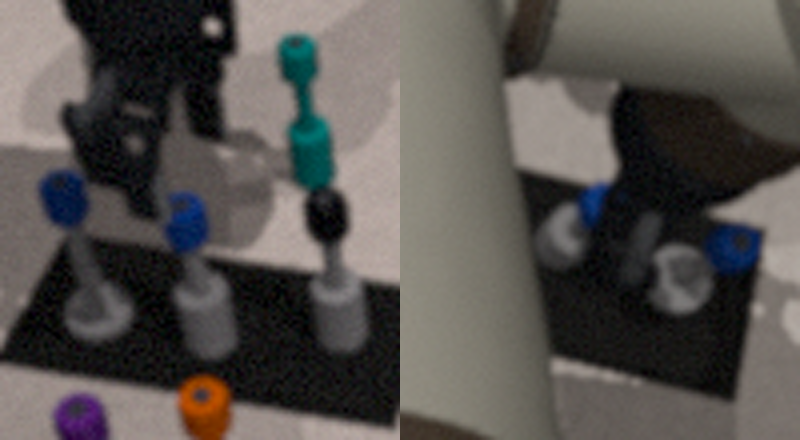

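>>> carry_out(motion=[[0,0,0,0,0,20,0.4],[0,0,0,0,0,40,0.4],[0,0,0,0,0,48,0.4],[0,0,0,0,0,48,0.4]])

```text
clock: 3.2
position: [543.4, -229.3, 103.6]
ee_rot: [-0.567, 0.824, -0.001, 0.001]
contact_force: [-0.4, -1.0, 0.5]
gripper_width: 59.4
grasp_force: 0.0
```

```bash
python3 go.py down 543 -231.5 102
```

```text
t 3.2 pos [ 543.4 -229.3  103.6] j [-0.12  0.46 -0.26  0.   -0.84 -0.24] F [-0.4 -1.   0.5] w 59.4 g 0.0
turn [-0.002  0.     0.005] shift [ 2.1 -0.4  1.6]
```

Close while trimming 2 mm.

>>> carry_out(motion=[[0,0,0,2,0,1,0.4],[0,0,0,2,0,1,-0.6],[0,0,0,2,0,1,-0.9],[0,0,0,2,0,1,-1],[0,0,0,2,0,1,-1]])

```text
clock: 3.82
position: [542.5, -231.4, 101.9]
ee_rot: [-0.567, 0.824, -0.001, 0.0]
contact_force: [0.5, -0.2, 3.1]
gripper_width: 22.7
grasp_force: 58.6
```

>>> carry_out(motion=[[0,0,0,0,0,0,-1],[0,0,0,0,0,-10,-1],[0,0,0,0,0,-30,-1],[0,0,0,0,0,-60,-1]])

```text
clock: 4.32
position: [540.0, -230.6, 160.2]
ee_rot: [-0.566, 0.824, 0.002, -0.002]
contact_force: [0.9, -0.3, -2.0]
gripper_width: 22.1
grasp_force: 58.9
```

```bash
python3 go.py down 543 -231.5 240
```

```text
t 4.325 pos [ 540.  -230.6  160.2] j [-0.13  0.4  -0.2  -0.   -0.98 -0.24] F [ 0.9 -0.3 -2. ] w 22.1 g 58.9
turn [ 0.006 -0.     0.003] shift [ -0.2  -2.6 -79.9]
```

>>> carry_out(motion=[[0,0,0,0,0,-50,-1],[0,0,0,0,0,-90,-1],[0,0,0,0,0,-100,-1]])

```text
clock: 4.7
position: [542.3, -231.1, 263.9]
ee_rot: [-0.566, 0.824, -0.001, 0.002]
contact_force: [0.2, 0.4, -2.8]
gripper_width: 22.2
grasp_force: 59.1
```

```bash
python3 go.py down 600 170 270; python3 go.py seat 10 60 41
```

```text
t 4.7 pos [ 542.3 -231.1  263.9] j [-0.13  0.31 -0.06 -0.   -1.2  -0.24] F [ 0.2  0.4 -2.8] w 22.2 g 59.1
turn [-0.004  0.001  0.004] shift [-395.2   89.9   -6. ]
t 4.7 pos [ 542.3 -231.1  263.9] j [-0.13  0.31 -0.06 -0.   -1.2  -0.24] F [ 0.2  0.4 -2.8] w 22.2 g 59.1
turn [-0.615 -0.     0.004] shift [-390.3   72.    82.5]
```

>>> carry_out(motion=[[0,0,0,-30,7,-10,-1],[0,0,0,-80,18,-20,-1],[0,0,0,-135,30,-20,-1],[0,0,0,-190,42,-20,-1],[0,0,0,-245,55,-20,-1]])

```text
clock: 5.32
position: [577.0, 19.0, 279.0]
ee_rot: [-0.566, 0.824, 0.001, -0.002]
contact_force: [1.0, -0.2, -2.3]
gripper_width: 22.4
grasp_force: 59.1
```

```bash
python3 go.py seat 10 80 41
```

```text
t 5.325 pos [577.  19. 279.] j [ 0.31  0.28 -0.05 -0.   -1.24 -0.68] F [ 1.  -0.2 -2.3] w 22.4 g 59.1
turn [-0.606 -0.003  0.003] shift [-144.5    2.7   80.8]
```

>>> carry_out(motion=[[-0.1,0,0,-40,2,10,-1],[-0.22,0,0,-80,2,15,-1],[-0.34,0,0,-115,3,20,-1],[-0.46,0,0,-135,3,30,-1],[-0.58,0,0,-144,3,40,-1]])

```text
clock: 5.95
position: [626.8, 154.3, 238.5]
ee_rot: [-0.542, 0.789, 0.238, -0.165]
contact_force: [0.4, -0.3, -2.1]
gripper_width: 22.4
grasp_force: 59.5
```

```bash
python3 go.py seat 8 30 41
```

```text
t 5.95 pos [626.8 154.3 238.5] j [ 0.32  0.69  0.53 -0.37 -1.87 -0.71] F [ 0.4 -0.3 -2.1] w 22.4 g 59.5
turn [-0.024 -0.004  0.003] shift [ -0.4 -22.5  84.3]
```

>>> carry_out(motion=[[-0.022,-0.004,0.003,0,-10,20,-1],[-0.022,-0.004,0.003,0,-18,40,-1],[-0.022,-0.004,0.003,0,-20,52,-1],[-0.022,-0.004,0.003,0,-20,54,-1]])

```text
clock: 6.45
position: [613.9, 157.4, 184.4]
ee_rot: [-0.539, 0.788, 0.245, -0.168]
contact_force: [0.1, -0.8, -2.3]
gripper_width: 22.2
grasp_force: 59.6
```

```bash
python3 go.py seat 8 25 41; python3 - <<'E'
from h import *
s=cam("scene");t=cam("top")
st=read_state();Q=R.from_quat(st["ee_rot"]).as_matrix()
# expected bob outline from the held pose, against the picture
o=st["position"]+41*Q[:,2]
z=-Q[:,2]
for d,x,y in((s,280,130),(t,120,100)):
    I=crop(d["color"],x,y,100,110,4)
    for r,a,b in((15,-58,-13),(6,-13,32),(12,32,58)):
        e=[o+k*z+r*(np.cos(f)*Q[:,0]+np.sin(f)*Q[:,1]) for k in(a,b) for f in np.linspace(0,6.28,40)]
        u=(proj(d,e)-[x,y]+.5)*4
        cv2.polylines(I,[cv2.convexHull(u.astype(np.int32))],True,(0,0,255),1)
    try:out.append(I)
    except NameError: out=[I]
cv2.imwrite("pics/app.png",np.hstack(out))
E
```

```text
t 6.45 pos [613.9 157.4 184.4] j [ 0.32  0.71  0.43 -0.38 -1.77 -0.68] F [ 0.1 -0.8 -2.3] w 22.2 g 59.6
turn [-0.007  0.    -0.   ] shift [-2.  -3.9 37. ]
```

View pics/app.png

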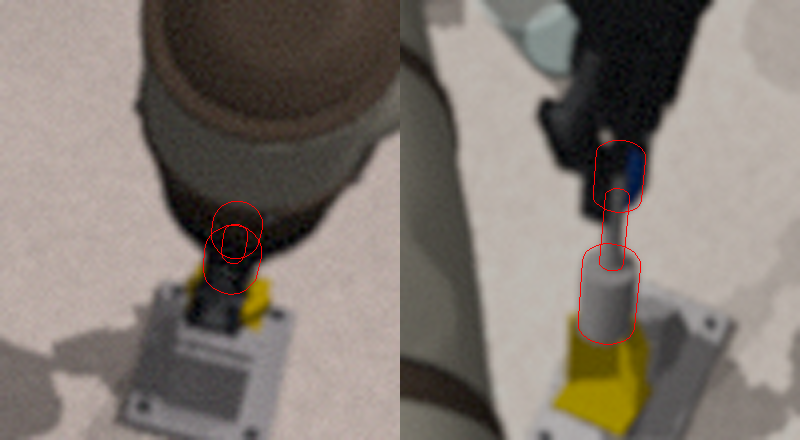

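>>> carry_out(motion=[[-0.007,0,0,-2,-4,15,-1],[-0.007,0,0,-2,-4,28,-1],[-0.007,0,0,-2,-4,37,-1],[-0.007,0,0,-2,-4,37,-1]])

```text
clock: 7.05
position: [598.5, 166.0, 151.3]
ee_rot: [-0.539, 0.787, 0.248, -0.17]
contact_force: [-0.3, 0.2, -2.4]
gripper_width: 22.4
grasp_force: 60.7
```

```bash
python3 go.py seat 3 6 41
```

```text
t 7.05 pos [598.5 166.  151.3] j [ 0.34  0.71  0.35 -0.39 -1.69 -0.66] F [-0.3  0.2 -2.4] w 22.4 g 60.7
turn [ 0.  0. -0.] shift [ 0.4 -4.6 18.8]
```

>>> carry_out(motion=[[0,0,0,0,0,7,-1],[0,0,0,0,-2,13,-1],[0,0,0,0,-5,17,-1],[0,0,0,0,-5,17,-1]])

```text
clock: 7.55
position: [592.1, 168.0, 137.4]
ee_rot: [-0.539, 0.786, 0.25, -0.171]
contact_force: [-4.8, 0.9, 6.3]
gripper_width: 22.3
grasp_force: 61.1
```

```bash
python3 go.py seat 0 0 41
```

```text
t 7.55 pos [592.1 168.  137.4] j [ 0.34  0.72  0.32 -0.39 -1.66 -0.65] F [-4.8  0.9  6.3] w 22.3 g 61.1
turn [ 0.004 -0.001  0.002] shift [-0.  -5.1  9.5]
```

>>> carry_out(motion=[[0,0,0,0,2,0,-1],[0,0,0,0,2,2,-1],[0,0,0,0,2,4,-1],[0,0,0,0,2,4,-1]])

```text
clock: 8.05
position: [589.6, 169.1, 134.6]
ee_rot: [-0.539, 0.787, 0.248, -0.17]
contact_force: [-3.8, -0.1, 6.5]
gripper_width: 22.4
grasp_force: 61.2
```

```bash
python3 go.py seat 0 0 41
```

```text
t 8.05 pos [589.6 169.1 134.6] j [ 0.35  0.71  0.31 -0.39 -1.65 -0.65] F [-3.8 -0.1  6.5] w 22.4 g 61.2
turn [0.    0.001 0.001] shift [ 0.1 -5.6  5.7]
```

>>> carry_out(motion=[[0,0,0,0,1,1,-1],[0,0,0,0,1,3,-1],[0,0,0,0,1,5,-1],[0,0,0,0,1,5,-1]])

```text
clock: 8.55
position: [587.3, 170.1, 131.2]
ee_rot: [-0.539, 0.787, 0.248, -0.169]
contact_force: [-1.7, -2.0, 7.8]
gripper_width: 22.4
grasp_force: 61.6
```

```bash
python3 go.py seat 0 0 41
```

```text
t 8.55 pos [587.3 170.1 131.2] j [ 0.35  0.71  0.3  -0.39 -1.64 -0.65] F [-1.7 -2.   7.8] w 22.4 g 61.6
turn [-0.003  0.001  0.001] shift [ 0.2 -5.7  1.5]
```

>>> carry_out(motion=[[0,0,0,0,1,1,-1],[0,0,0,0,1,2,-1],[0,0,0,0,1,3,-1],[0,0,0,0,1,3,-1]])

```text
clock: 9.05
position: [587.1, 170.3, 131.4]
ee_rot: [-0.54, 0.788, 0.246, -0.166]
contact_force: [3.6, -3.8, 13.4]
gripper_width: 22.1
grasp_force: 62.3
```

```bash
python3 go.py seat 0 0 41
```

```text
t 9.05 pos [587.1 170.3 131.4] j [ 0.35  0.71  0.3  -0.39 -1.63 -0.65] F [ 3.6 -3.8 13.4] w 22.1 g 62.3
turn [-0.008  0.003  0.002] shift [ 0.3 -6.1  1.5]
```

>>> carry_out(motion=[[0,0,0,0,0,-2,-1],[-0.008,0,0,0,-2,-2,-1],[-0.008,0,0,0,-3,-2,-1],[-0.008,0,0,0,-3,-2,-1]])

```text
clock: 9.55
position: [587.8, 169.7, 130.7]
ee_rot: [-0.539, 0.786, 0.251, -0.171]
contact_force: [-3.5, -1.5, 13.4]
gripper_width: 22.1
grasp_force: 61.8
```

```bash
python3 go.py seat 0 0 41; python3 - <<'E'
from h import *
s=cam("scene");t=cam("top")
st=read_state();Q=R.from_quat(st["ee_rot"]).as_matrix()
o=st["position"]+41*Q[:,2];z=-Q[:,2]
out=[]
for d,x,y in((s,280,130),(t,120,100)):
    I=crop(d["color"],x,y,100,110,4)
    if d is t:
      for r,a,b in((15,-58,-13),(6,-13,32)):
        e=[o+k*z+r*(np.cos(f)*Q[:,0]+np.sin(f)*Q[:,1]) for k in(a,b) for f in np.linspace(0,6.28,40)]
        u=(proj(d,e)-[x,y]+.5)*4
        cv2.polylines(I,[cv2.convexHull(u.astype(np.int32))],True,(0,0,255),1)
    out.append(I)
cv2.imwrite("pics/set.png",np.hstack(out))
E
```

```text
t 9.55 pos [587.8 169.7 130.7] j [ 0.35  0.72  0.31 -0.39 -1.65 -0.65] F [-3.5 -1.5 13.4] w 22.1 g 61.8
turn [0.007 0.001 0.002] shift [ 0.  -5.   1.4]
```

View pics/set.png

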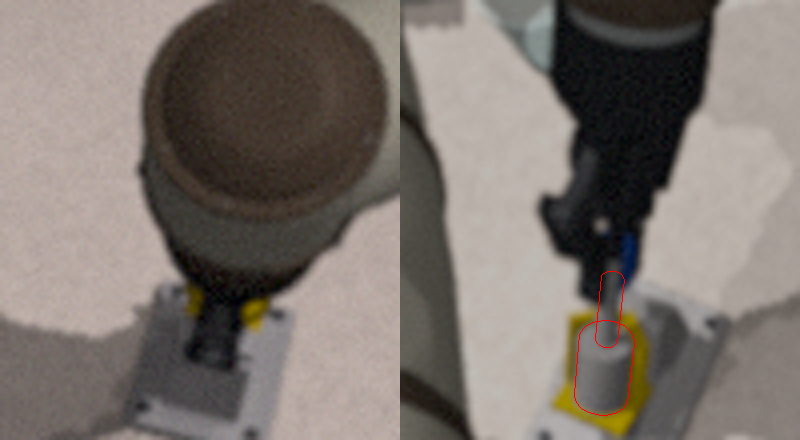

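>>> carry_out(motion=[[0,0,0,0,1,-1,-1],[0,0,0,0,1,-1,-0.45],[0,0,0,0,1,-1,-0.35],[0,0,0,0,1,-1,-0.1],[0,0,0,0,1,-1,0.2]])

```text
clock: 10.28
position: [588.1, 170.4, 128.7]
ee_rot: [-0.538, 0.786, 0.251, -0.171]
contact_force: [-0.9, -0.5, -0.9]
gripper_width: 51.2
grasp_force: 0.0
```

>>> carry_out(motion=[[0,0,0,0,0,0,0.2],[0,0,0,0,0,-10,0.2],[0,0,0,0,0,-40,0.2],[0,0,0,0,0,-90,0.2],[0,0,0,0,0,-140,0.2]])

```text
clock: 10.9
position: [664.1, 140.2, 245.6]
ee_rot: [-0.538, 0.786, 0.251, -0.17]
contact_force: [0.8, 0.4, -0.1]
gripper_width: 51.4
grasp_force: 0.0
```

>>> carry_out(motion=[[0,0,0,-50,0,-30,0.2],[0,0,0,-110,0,-30,0.2],[0,0,0,-170,0,-30,0.2],[0,0,0,-200,0,-30,0.2],[0,0,0,-200,0,-30,0.2]])

```text
clock: 11.52
position: [741.0, 320.1, 260.6]
ee_rot: [-0.538, 0.786, 0.251, -0.171]
contact_force: [0.9, -0.3, 1.2]
gripper_width: 51.2
grasp_force: 0.0
```

```bash
python3 go.py seat 0 0 41; python3 - <<'E'
from h import *
s=cam("scene");t=cam("top")
z=np.load("seat.npz")
Q,o=z["R"],z["t"]
out=[]
for d,x,y in((s,280,130),(t,120,120)):
    I=crop(d["color"],x,y,100,110,4)
    for r,a,b in((15,-58,-13),(6,-13,32),(12,32,58)):
        e=[o+Q@[r*np.cos(f),r*np.sin(f),k] for k in(a,b) for f in np.linspace(0,6.28,40)]
        u=(proj(d,e)-[x,y]+.5)*4
        cv2.polylines(I,[cv2.convexHull(u.astype(np.int32))],True,(0,0,255),1)
    out.append(I)
def c(d,w):
    x,y,a,b=w;m=cv2.inRange(cv2.cvtColor(d["color"],cv2.COLOR_BGR2HSV),(105,110,50),(130,255,255))[y:y+b,x:x+a]
    v,u=np.nonzero(m);return (u.mean()+x,v.mean()+y) if len(u) else None
a,b=c(s,(300,140,80,80)),c(t,(140,120,80,80));print(a,b)
if a and b:print("collar",tri([s,t],[a,b]),"expected",o+Q@[0,0,45])
print("disc",c(s,(110,170,80,60)),c(t,(330,170,80,60)))
cv2.imwrite("pics/end.png",np.hstack(out))
E
```

```text
t 11.525 pos [741.  320.1 260.6] j [ 0.43  1.07  1.41 -0.58 -2.28 -1.1 ] F [ 0.9 -0.3  1.2] w 51.2 g 0.0
turn [0.006 0.002 0.001] shift [196.   -7.9 158.1]
(np.float64(338.09375), np.float64(196.609375)) (np.float64(172.47272727272727), np.float64(165.8))
collar [588.40454785 170.65320096 130.93081363] expected [592.94860177 167.73741813 129.98098103]
disc (np.float64(125.58333333333333), np.float64(189.22222222222223)) (np.float64(392.62595419847327), np.float64(201.49618320610688))
```

View pics/end.png

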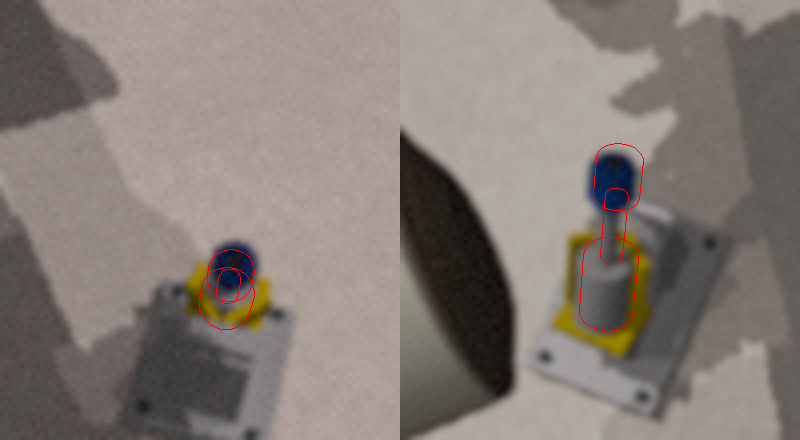

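```bash
python3 -c "
from bench import *
print(job_done())"
```

```text
the job is handed in; nothing more can be done
None
```

The blue-collared bob is parked in the yellow V-groove with its foot on the stop and its collar up, and I handed the job in at about 11.6 s; no verdict came back. In the last pictures its collar was about 5 mm from where I expected it, inside the 12 mm limit. The disc tool had not moved, but I did not re-measure the black-collared bob after the move.

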